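# Free the coffee scoop from the crowded peg hook

### The arm

A 7-joint arm with a two-finger parallel gripper is mounted at the origin on a cart in front of the work surface, level with it; the furniture and walls round the work are solid. World frame = base frame: x ahead of the robot, y to its left, z up, the work surface at z = 0. Lengths are in m, angles in rad, forces in N, time in s.
With the tool pointing down it reaches from about 0.425 to 1.025 m from the base axis. Payload 9.4 kg.
Tool frame: the origin (TCP) lies between the finger pads; the fingertips stand 11 mm ahead of it and the grasp point (between the pads) lies 8 mm behind it; z points along the fingers, y is the line along which they close (so a half turn about z gives the same grasp; the last joint's range is limited). The gripper opens to 85 mm and grips with 20 to 120 N. Pads are 22 mm wide; open, the fingers measure 114 mm over their backs; the gripper's body (76 mm by 85 mm) begins 54 mm behind the grasp point. The pads swing forward as they close: fully open they stand 13 mm farther back than shut.
Start: joints at [-1.247, 0.599, -0.003, 1.599, 0.002, 0.943, -0.08], TCP at [0.283, 0.668, 0.242] pointing down, gripper open.
Joint ranges: [-2.57, 2.57], [-0.35, 1.97], [-1.29, 1.29], [0.11, 2.56], [-1.05, 4.19], [0.11, 1.86], [-2.63, 2.63]. Speed limits (rad/s): [2.22, 2.22, 3.01, 3.01, 3.14, 3.14, 3.14].

### API

Orientations are given as a 3x3 rotation matrix whose columns are the frame's x, y, z axes.
In Python, from workcell import sensors, eyes, env gives the robot as it stands.
- The arm moves only by the shell command python3 -m jog 'ROWS' [OPENING] [FORCE]. ROWS is JSON, a list of rows, each a list of 2 entries, a list of its own where there are three numbers: the shift along the tool's x, y, z in mm, then the turn about the tool's z in degrees. A call has 1 to 8 rows; each row is the pose to reach, as a shift and turn from the pose commanded when the call began, along the tool's axes at that moment; what a row does not reach only later rows make up. A row lasts 1/8 s, in which the tool goes at most 62.5 mm and 10.7 degrees, less where a joint would pass 70% of its speed; a pose out of reach is approached as far as the arm can. A call with a gripper value outside its range is refused whole. OPENING is the opening, from -1 (shut) to 1 (fully open), set as the call begins (- or left out, the last holds). The fingers move at their own pace and stop on an object; FORCE is the grip in N (left out, the last holds). Time passes only in rows, so rows that repeat a pose let the fingers close. It gives the time, the measured TCP pose, the force, the opening and the grip force at its end, in the units of the state.
- sensors.get_obs(): the state, without advancing time (a new reading comes with each control period).
- eyes.capture(name): name is "scene" or "top" or "wrist"; returns a dict with "frame" (480x640x3 uint8, red, green, blue), "z_map" (480x640 float32, m along the optical axis (not along the pixel's ray), 0 where there is no reading), "mtx" (3x3 intrinsics, pixels), "distortion" ([k1, k2, p1, p2, k3] as OpenCV has them; the pictures are not rectified), "rvec" (rotation vector, rad) and "tvec" (3), from world to camera coordinates, as OpenCV has them. Camera axes: x right, y down, z forward; pixel columns grow to the right and rows downward; lengths in m; the calibration is good to about 2 mm. A picture is of the moment at which its call begins.
- env.job_done(): hands the job in; it is judged then, once.
The state is a dict: "t": time; "joints": joint angles; "dq": joint speeds; "effort": joint torques, N m; "ee_pos": TCP position; "tcp_rot": TCP orientation; "ft_force": force on the tool from outside, world axes, zero at the start; "wrist_torque": the same for the moment, N m; "grip_width": opening from 0.0 (shut) to 1.0 (fully open); "gripper_force": force on a finger pad.
Only numpy, scipy, OpenCV 4.12 (cv2) and the standard library are available. Lean on these libraries where they do the work, as an engineer would, in place of code of your own. Each camera call takes 0.05 s, during which the arm holds its last target. There are 200 camera calls.

### The job

The coffee scoop hangs behind the tea strainer on the peg board. Move the tea strainer to the empty hook and slide it all the way back to the grey collar, then take the coffee scoop off its hook and stand it in the mug beside the board, cup end down. Be gentle: do not force the wire hooks, which are a little bent, drop nothing, and leave the mug and the things around it standing where they are.

Things in the scene. Friction and masses are not known exactly. Their poses are not given: they have to be found in the camera images.
- pegboard: White peg board, panel 250 mm wide and 12 mm thick, fixed, on a wooden foot 270x130x18 mm, mostly in front. Origin: under the panel's middle, on the worktop; -x points square out of its front, z up. Top edge 270 mm high, 15 mm above the hooks. Two like steel hooks on it, 62.5 mm left and right of the middle: a grey collar, then a 6 mm wire out to 120 mm from the face with an upturned end.
- hook_full: Crowded hook. Origin: where the wire's axis leaves the board's face, 255 mm up; -x square out of the board, z up. A fixed grey collar 17 mm across is the back stop, 30 mm long; then a 6 mm wire straight out to 120 mm from the face, then rising 8 mm over 14 mm to a round tip. It droops up to 0.04 rad from its root (none sideways). Strainer hangs about 105 mm out, scoop 60 mm.
- hook_spare: Empty hook, 125 mm left or right of the other; make, sizes and origin as the crowded hook's. These axes are the collar's: the wire itself is bent (pivot: the origin), up to 0.09 rad to either side and 0.07 rad up or down, so its tip is up to 12 mm off sideways and 9 mm in height. The bend is not measured: see or feel it. Stiff; fixed.
- strainer_eye (a point): Centre of the eye atop the tea strainer's handle, in front. Hole 12 mm, outside 24 mm, 4 mm thick; the flat handle below it is 22 mm wide, 4 mm thick, 85 mm long: grasp its edges just under the eye. x through the hole toward the board, z up. Bowl 66 mm across, 115 mm below the eye, bulging 18 mm to -x; lowest point 159 mm below. Hangs with the eye's centre 3 mm under the wire's axis. 50-100 g.
- scoop_eye (a point): Centre of the eye atop the coffee scoop's handle, hung behind the strainer, 3 mm under the wire's axis. Hole 12 mm, outside 24 mm, 4 mm thick; the flat handle below it is 22 mm wide, 4 mm thick, 112 mm long. x through the hole toward the board, z up the handle. 50-100 g.
- scoop_cup (a point): Centre of the scoop's deep round cup, 130 mm below its eye and 12 mm toward its -x; the cup is 40 mm across and 28 mm deep (from x = +2 to -26 mm of the handle), its lowest point 150 mm below the eye.
- mug_centre (a point): Centre of the mug's round body, half-way up. Mug with a broad band, 89 mm across, 94 mm high, clear inside at least 60 mm across, inner floor 8 mm above the worktop, open at the top, z up; its handle reaches 79 mm from the axis toward its -y. 0.26 kg, loose.
- moka_pot: Bystander: metal coffee pot, 98x155x174 mm, origin in the middle of its underside.
- sugar_jar: Bystander: glass jar with a grey lid, 72 mm across, 102 mm high, origin in the middle of its underside.
Things that resemble listed ones, but are neither listed nor needed, are in the scene too. Leave any purple look-alike of the part that bears strainer_eye alone.

How it is judged:
On the way, in this order (a step that is already met when the one before it is completed fails the run):
1. the strainer hangs released on the spare hook, its eye within 12 mm of the collar, while the scoop still hangs on the crowded hook (x of strainer_eye in the frame of hook_spare above -0.044 m and y of strainer_eye in the frame of hook_spare between -0.008 and 0.008 m and z of strainer_eye in the frame of hook_spare between -0.009 and 0.007 m and contact force between strainer and the fingers below 0.1 N and x of scoop_eye in the frame of hook_full above -0.12 m and z of scoop_eye in the frame of hook_full above -0.02 m), for 0.2 s.
2. the scoop is in the mug, cup end down (horizontal distance between scoop_cup and mug_centre below 0.035 m and height (world z) of scoop_cup below 0.06 m and angle between scoop_eye's own z axis and vertical below 0.8 rad), for 0.2 s.
At the end, for the whole second after the job is handed in: The strainer hangs at rest on the formerly empty hook with its eye within 12 mm of the collar; the scoop stands, released, in the upright mug, cup end down on its floor (cup centre within 35 mm of the mug's axis and below 60 mm, leaning less than 0.8 rad) (all of step 2 and x of strainer_eye in the frame of hook_spare above -0.044 m and y of strainer_eye in the frame of hook_spare between -0.008 and 0.008 m and z of strainer_eye in the frame of hook_spare between -0.009 and 0.007 m and angle between mug_centre's own z axis and vertical below 0.1 rad and linear speed of scoop below 0.3 m/s and linear speed of strainer below 0.05 m/s); the robot touches nothing.
It fails at once if more than 20 N on the empty hook (contact force between hook_spare and anything else above 20 N).
It fails at once if more than 20 N on the crowded hook (contact force between hook_full and anything else above 20 N).
It fails at once if the strainer or the scoop is dropped (height (world z) of strainer_eye below 0.2 m or height (world z) of scoop_eye below 0.09 m).
It fails at once if the mug is tipped or pushed away (40 mm) (angle between mug_centre's own z axis and vertical above 0.35 rad or distance of mug_centre from where it was at the start of the episode above 0.04 m).
It fails at once if a bystander is shoved (25 mm) (distance of any of moka_pot, sugar_jar from where it was at the start of the episode above 0.025 m).
It also fails if it takes over 72 s, if anything falls off the work surface, if the arm or the gripper's body presses on something with over 40 N, if the wrist force passes 120 N, or if a joint passes its speed limit or range.

## Working session

There is one attempt and no reset: what is moved stays moved. The work goes in short steps, Python scripts to look and compute and a shell command to move; the robot and the scene stay as the last step left them, time stands still between calls to the robot, and variables do not carry over. Pictures are saved under pics/ and viewed, at most 12 in all, crops included, and the job is handed in when it is done.

```bash
mkdir -p pics; cat > h.py <<'E'
import numpy as np,cv2
from workcell import sensors,eyes,env
def cap(n):
    c=eyes.capture(n); c['R']=cv2.Rodrigues(np.array(c['rvec'],float))[0]; c['t']=np.array(c['tvec'],float).ravel(); return c
def save(n,img,s=1,box=None):
    if box: img=img[box[1]:box[3],box[0]:box[2]]
    img=cv2.resize(img,None,fx=s,fy=s,interpolation=cv2.INTER_CUBIC); cv2.imwrite('pics/'+n+'.png',img[:,:,::-1])
def ray(c,uv):
    p=cv2.undistortPoints(np.array(uv,float).reshape(-1,1,2),c['mtx'],np.array(c['distortion'],float)).reshape(-1,2)
    d=np.c_[p,np.ones(len(p))]@c['R']; return -c['R'].T@c['t'],d   # z-depth scaled
def pts(c,uv):
    uv=np.array(uv,int).reshape(-1,2); o,d=ray(c,uv); return o+d*c['z_map'][uv[:,1],uv[:,0]][:,None]
def cloud(c):
    v,u=np.mgrid[0:480,0:640]; P=pts(c,np.c_[u.ravel(),v.ravel()]).reshape(480,640,3); P[c['z_map']==0]=np.nan; return P
def proj(c,P): return cv2.projectPoints(np.array(P,float).reshape(-1,3),np.array(c['rvec'],float),c['t'],c['mtx'],np.array(c['distortion'],float))[0].reshape(-1,2)
E
python3 - <<'E'
from h import *
a=cap('scene');b=cap('top')
for n,c in(('scene',a),('top',b)):
    np.savez('pics/'+n,**c); o=-c['R'].T@c['t']; print(n,o.round(3),c['R'][2].round(3))
save('s1',np.vstack([a['frame']]),1.25)
save('t1',b['frame'],1.25)
print(sensors.get_obs())
E
```

```text
scene [ 0.134 -0.103  0.698] [ 0.552  0.539 -0.636]
top [0.499 0.33  1.125] [ 0.112  0.004 -0.994]
{'t': 0.1, 'joints': array([-1.24668126,  0.60007058, -0.00255173,  1.60002047,  0.00181039,
        0.94294799, -0.07978481]), 'dq': array([-0.00107457, -0.0010687 , -0.00010576, -0.00135654, -0.00046724,
        0.00135481,  0.00098933]), 'effort': array([ 4.79599272e-03, -7.77987957e+01,  1.56965084e+00, -2.58621812e+01,
        1.26210219e-02,  5.44302326e-03,  8.23805237e-06]), 'ee_pos': array([0.28272242, 0.66716259, 0.24149532]), 'tcp_rot': array([[-9.20777125e-01,  3.90088833e-01, -4.34084841e-04],
       [ 3.90089050e-01,  9.20776105e-01, -1.37751141e-03],
       [-1.37656870e-04, -1.43771274e-03, -9.99998957e-01]]), 'ft_force': array([ 0.01973444, -0.13474004, -0.51840439]), 'wrist_torque': array([0.02435282, 0.00237745, 0.00160889]), 'gripper_force': 0.0, 'grip_width': 1.001172000933374}
```

View pics/s1.png

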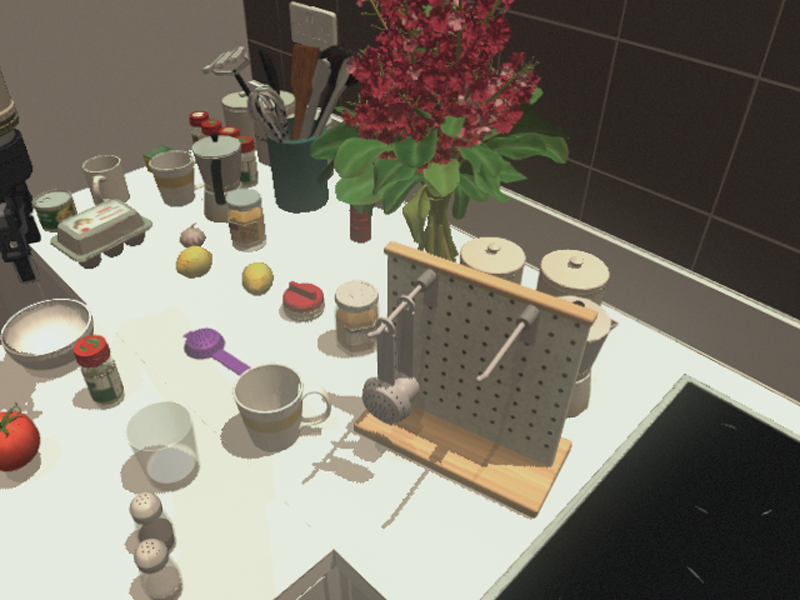

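View pics/t1.png

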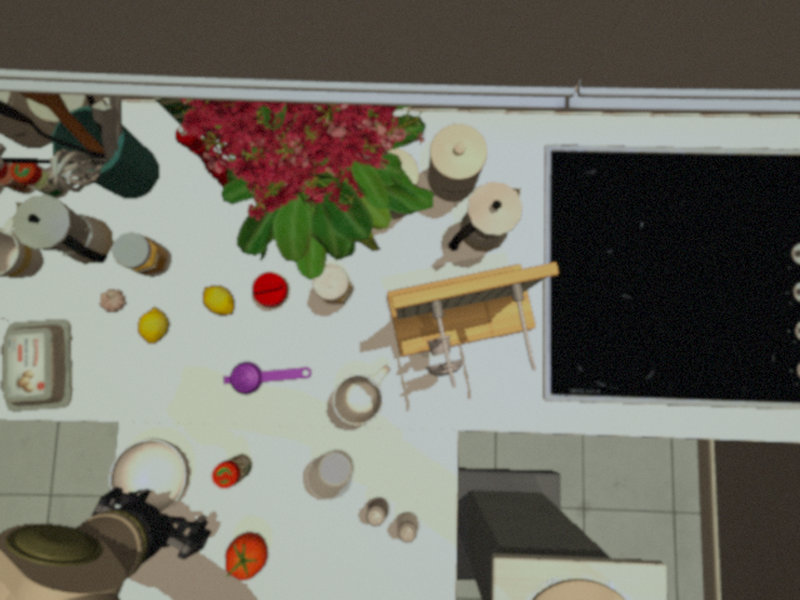

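The scene shows the board at right. The strainer and scoop are on its left hook (scene px ~(400,310)/1.25), and the empty hook is on the right (~(505,345)/1.25). Three things could be the mug:
- The banded mug at (270,405)/1.25, right beside the board, with its handle toward the board.
- The mugs at (172,178)/1.25 and (104,180)/1.25, which are far away.

The first fits the description. The purple scoop-like thing at (215,350)/1.25 is a look-alike and I'll leave it alone.

```bash
python3 - <<'E'
from h import *
a=dict(np.load('pics/scene.npz'));b=dict(np.load('pics/top.npz'))
P=cloud(a);Q=cloud(b)
# panel plane: grey panel region in scene
reg=P[225:340,345:455].reshape(-1,3); reg=reg[np.isfinite(reg).all(1)]
reg=reg[(reg[:,2]>.05)&(reg[:,2]<.25)]
rng=np.random.default_rng(0);best=0
for _ in range(500):
    s=reg[rng.choice(len(reg),3)];n=np.cross(s[1]-s[0],s[2]-s[0]);l=np.linalg.norm(n)
    if l<1e-5: continue
    n/=l; m=abs((reg-s[0])@n)<.003
    if m.sum()>best: best=m.sum();M=m
c0=reg[M].mean(0);n=np.linalg.svd(reg[M]-c0,full_matrices=False)[2][2]; n*=np.sign(n[0])
print('n',n.round(4),best,len(reg),c0.round(3))
n[2]=0;n/=np.linalg.norm(n); yv=np.array([-n[1],n[0],0]); d=n@c0
B=np.stack([n,yv,[0,0,1]],1)
# all scene+top points in board-ish frame; y extents of panel
for nm,C in(('scene',P),('top',Q)):
    X=C.reshape(-1,3);X=X[np.isfinite(X).all(1)]@B; X[:,0]-=d
    m=(X[:,2]>.255)&(X[:,2]<.285)&(abs(X[:,0]-.006)<.02)&(abs(X[:,1]-c0@yv)<.25)
    print(nm,'top strip: y',np.percentile(X[m,1],[1,5,50,95,99]).round(4),'z',np.median(X[m,2]).round(4),'x',np.percentile(X[m,0],[2,50,98]).round(4),m.sum())
print('c0 y',c0@yv,'d',d,'yaw',np.arctan2(n[1],n[0]))
# mug rim
X=P[285:365,180:250].reshape(-1,3); r=X[(X[:,2]>.088)&(X[:,2]<.1)];print('mug rim scene',len(r),r.min(0).round(3),r.max(0).round(3))
X=Q[285:345,255:320].reshape(-1,3); r=X[(X[:,2]>.088)&(X[:,2]<.1)];print('mug rim top',len(r),r.min(0).round(3),r.max(0).round(3))
np.savez('pics/board.npz',B=B,d=d)
save('s2',a['frame'],3.6,(270,190,490,350))
E
```

```text
n [0.972  0.2349 0.0028] 9708 10139 [0.624 0.203 0.16 ]
scene top strip: y [-0.0466 -0.0375  0.0668  0.1899  0.2028] z 0.2687 x [-0.0095 -0.0005  0.0138] 2637
top top strip: y [-0.0444 -0.0335  0.08    0.193   0.2038] z 0.2694 x [-0.0108  0.0064  0.0172] 1558
c0 y 0.05049173915241331 d 0.653903908900549 yaw 0.2370804598561209
mug rim scene 526 [0.394 0.372 0.088] [0.483 0.464 0.097]
mug rim top 244 [0.396 0.372 0.088] [0.49  0.459 0.098]
```

View pics/s2.png

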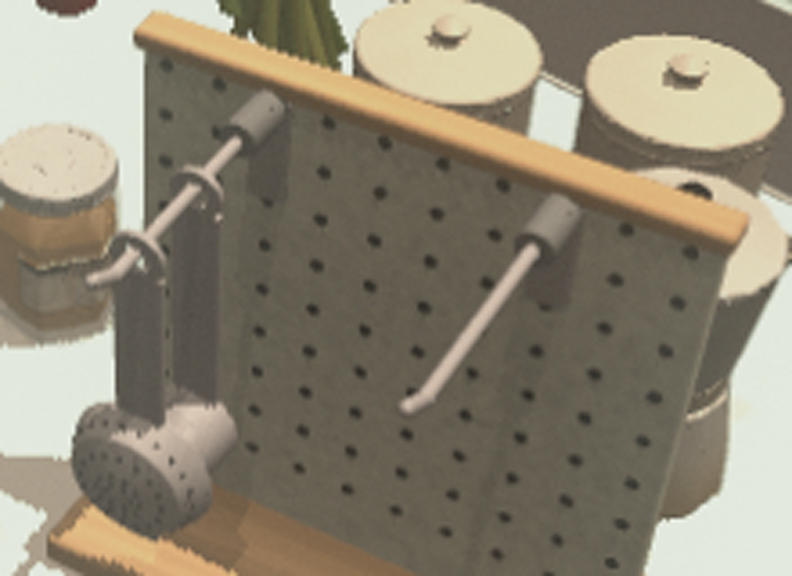

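The crop shows the strainer in front and the scoop behind it on the left hook, clear of the collar. The spare wire on the right runs from the collar at crop (525,240) to its bend at (425,395), with nothing on it. Next I'll measure both wires.

```bash
cat >> h.py <<'E'
try:
    _b=np.load('pics/board.npz'); B=_b['B']; d=float(_b['d'])
except Exception: pass
def tob(X): X=X@B; X[...,0]-=d; return X   # board-ish frame: x=0 at face
E
python3 - <<'E'
from h import *
for nm in('scene','top'):
    c=dict(np.load(f'pics/{nm}.npz')); o=-c['R'].T@c['t']; X=tob(cloud(c))
    X=X.reshape(-1,3); uv=np.mgrid[0:480,0:640][::-1].reshape(2,-1).T
    m=np.isfinite(X).all(1); X=X[m];uv=uv[m]
    ob=tob(o)
    for h,y0 in(('full',.1415),('spare',.0165)):
        m=(X[:,0]<-.033)&(X[:,0]>-.14)&(abs(X[:,1]-y0)<.02)&(X[:,2]>.235)&(X[:,2]<.275)
        W=X[m]; print(nm,h,len(W))
        # column bins
        for x in np.arange(-.14,-.03,.012):
            k=(W[:,0]>=x)&(W[:,0]<x+.012)
            if k.sum()>1: print('  x%.3f n%d y %.4f [%.4f %.4f] z %.4f max %.4f'%(W[k,0].mean(),k.sum(),np.median(W[k,1]),W[k,1].min(),W[k,1].max(),np.median(W[k,2]),W[k,2].max()))
        m=(X[:,0]<-.004)&(X[:,0]>-.028)&(abs(X[:,1]-y0)<.025)&(X[:,2]>.238)&(X[:,2]<.267)
        print('  collar',m.sum(),np.median(X[m],0).round(4),X[m].min(0).round(4),X[m].max(0).round(4))
    print('cam dir',(ob-np.array([-.08,.08,.25])).round(3))
    # handles
    for x0 in(-.105,-.06):
        m=(abs(X[:,0]-x0)<.015)&(abs(X[:,1]-.1415)<.025)&(X[:,2]>.19)&(X[:,2]<.235)
        if m.sum()>3: print('handle',x0,m.sum(),np.percentile(X[m],[3,50,97],0).round(4).tolist())
E
```

```text
scene full 533
  x-0.133 n28 y 0.1408 [0.1388 0.1449] z 0.2601 max 0.2635
  x-0.122 n23 y 0.1403 [0.1386 0.1435] z 0.2552 max 0.2592
  x-0.106 n162 y 0.1402 [0.1302 0.1532] z 0.2520 max 0.2614
  x-0.100 n44 y 0.1396 [0.1309 0.1484] z 0.2537 max 0.2604
  x-0.086 n28 y 0.1406 [0.1388 0.1439] z 0.2551 max 0.2577
  x-0.074 n31 y 0.1408 [0.1388 0.1442] z 0.2554 max 0.2580
  x-0.062 n169 y 0.1394 [0.1304 0.1529] z 0.2515 max 0.2630
  x-0.049 n22 y 0.1405 [0.1387 0.1436] z 0.2559 max 0.2570
  x-0.038 n26 y 0.1404 [0.1386 0.1453] z 0.2560 max 0.2579
  collar 178 [-0.0128  0.1378  0.262 ] [-0.0279  0.1184  0.2388] [-0.004   0.1659  0.2668]
scene spare 281
  x-0.134 n29 y 0.0187 [0.0163 0.0223] z 0.2616 max 0.2639
  x-0.122 n28 y 0.0181 [0.0162 0.0214] z 0.2564 max 0.2600
  x-0.110 n37 y 0.0182 [0.0160 0.0218] z 0.2549 max 0.2573
  x-0.098 n35 y 0.0180 [0.0158 0.0212] z 0.2555 max 0.2574
  x-0.086 n33 y 0.0176 [0.0156 0.0208] z 0.2560 max 0.2574
  x-0.074 n33 y 0.0173 [0.0152 0.0218] z 0.2557 max 0.2578
  x-0.062 n32 y 0.0172 [0.0147 0.0207] z 0.2559 max 0.2580
  x-0.049 n30 y 0.0168 [0.0145 0
[... 1198 characters left out ...]
0161 0.0217] z 0.2563 max 0.2602
  x-0.098 n21 y 0.0187 [0.0159 0.0223] z 0.2551 max 0.2571
  x-0.086 n20 y 0.0191 [0.0158 0.0215] z 0.2559 max 0.2582
  x-0.074 n20 y 0.0188 [0.0151 0.0211] z 0.2561 max 0.2590
  x-0.062 n20 y 0.0185 [0.0158 0.0211] z 0.2570 max 0.2606
  x-0.050 n20 y 0.0185 [0.0153 0.0205] z 0.2571 max 0.2593
  x-0.039 n18 y 0.0180 [0.0144 0.0205] z 0.2574 max 0.2591
  collar 113 [-0.0162  0.018   0.2619] [-0.0279  0.0083  0.2514] [-0.0041  0.0249  0.2667]
cam dir [-0.011  0.124  0.875]
handle -0.105 6 [[-0.1013, 0.1372, 0.1974], [-0.0992, 0.147, 0.2097], [-0.0986, 0.1521, 0.2315]]
handle -0.06 4 [[-0.0603, 0.147, 0.1924], [-0.0594, 0.1514, 0.2207], [-0.0581, 0.1523, 0.229]]
```

```bash
cat >> h.py <<'E'
def plan(*bpts,yaw=True):
    s=sensors.get_obs(); p=np.array(s['ee_pos']);R=np.array(s['tcp_rot'])
    print('tcp in board',tob(p[None])[0].round(4),'f_b',(np.array(s['ft_force'])@B).round(2),'grip',round(s['grip_width'],3),round(s['gripper_force'],1),'t',round(s['t'],2))
    a=np.degrees(np.arctan2(B[1,1],B[0,1])-np.arctan2(R[1,1],R[0,1])); print('turn tool z',-((a+180)%360-180))
    for q in bpts:
        w=B@(np.array(q)+[d,0,0]); print(q,'-> world',w.round(3),'shift mm',((w-p)@R*1000).round(1))
E
python3 -c "
from h import *
plan((-.102,.1415,.40),(-.25,.1415,.40),(-.102,.1415,.22))
print(tob(np.array([[.44,.416,.05]])))"
```

```text
tcp in board [-0.2224  0.5821  0.2415] f_b [-0.01 -0.14 -0.52] grip 1.001 0.0 t 0.1
turn tool z -36.54376178022406
(-0.102, 0.1415, 0.4) -> world [0.503 0.267 0.4  ] shift mm [-359.1 -282.5 -158. ]
(-0.25, 0.1415, 0.4) -> world [0.359 0.232 0.4  ] shift mm [-240.2 -370.6 -157.9]
(-0.102, 0.1415, 0.22) -> world [0.503 0.267 0.22 ] shift mm [-359.1 -282.3   22. ]
[[-0.12850751  0.30102264  0.05      ]]
```

```bash
python3 -m jog '[[[0,0,-60],0],[[0,0,-120],-5],[[-40,-31,-158],-10],[[-80,-63,-158],-18],[[-120,-94,-158],-26],[[-160,-126,-158],-36.5],[[-200,-157,-158],-36.5],[[-240,-189,-158],-36.5]]' 1 30 && python3 -c "
from h import *
plan((-.102,.1415,.34))"
```

```text
t: 1.1
ee_pos: [0.4308, 0.3981, 0.4]
tcp_rot: [[-0.972, -0.234, -0.0], [-0.234, 0.972, -0.0], [0.0, -0.0, -1.0]]
ft_force: [1.4, 0.3, -0.2]
grip_width: 1.002
gripper_force: 0.0
tcp in board [-0.1417  0.2858  0.4   ] f_b [ 1.47 -0.09 -0.22] grip 1.002 0.0 t 1.1
turn tool z -0.05365676465177671
(-0.102, 0.1415, 0.34) -> world [0.503 0.267 0.34 ] shift mm [ -39.9 -144.2   60.1]
```

```bash
python3 -m jog '[[[-14,-50,20],0],[[-28,-100,40],0],[[-40,-144,60],0],[[-40,-144,60],0],[[-40,-144,60],0]]' >/dev/null && python3 -c "
from h import *
plan((-.102,.1415,.22))
c=cap('wrist'); np.savez('pics/w1',**c); save('w1',c['frame'],1.25)
print((-c['R'].T@c['t']).round(3),c['R'][2].round(2), proj(c,[B@(np.array(q)+[d,0,0]) for q in [(-.102,.1415,.258),(-.059,.1415,.258),(-.1,.0187,.255)]]))"
```

```text
tcp in board [-0.1021  0.1442  0.3403] f_b [ 0.1  -0.02 -0.74] grip 1.003 0.0 t 1.73
turn tool z -0.04436740472178258
(-0.102, 0.1415, 0.22) -> world [0.503 0.267 0.22 ] shift mm [ -0.2  -2.8 120.3]
[0.421 0.25  0.472] [ 0.32  0.08 -0.95] [[308.84086558 257.93635371]
 [309.28686847 325.13888416]
 [ 97.6032867  259.30888268]]
```

View pics/w1.png

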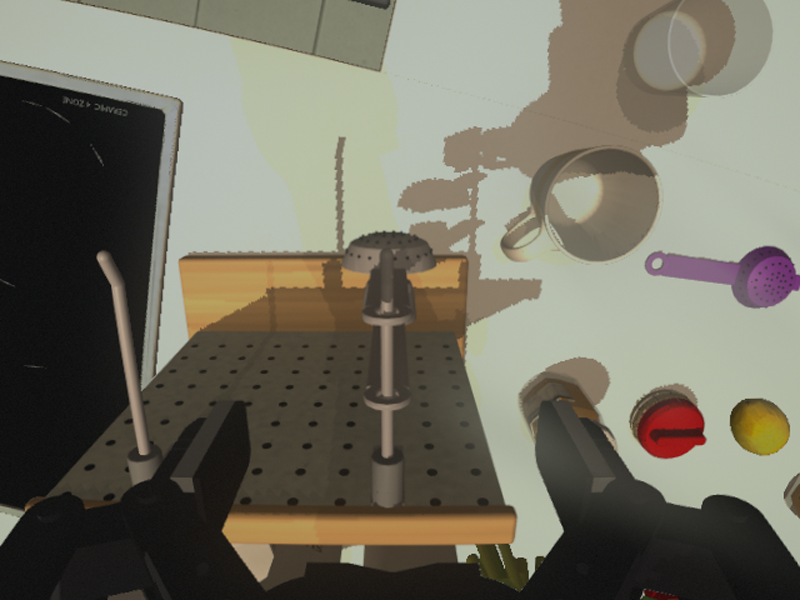

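The wrist view shows the strainer eye at (388,318)/1.25 and the scoop eye at (388,400)/1.25, both within a few px of my prediction. The mug and the purple look-alike are off to the right. I'll descend now.

```bash
python3 -m jog '[[[0,0,40],0],[[0,0,80],0],[[0,0,105],0],[[0,0,120],0],[[0,0,120],0],[[0,0,120],0]]' 0.2 >/dev/null && python3 -c "
from h import *
plan((-.102,.1415,.22))"
```

```text
tcp in board [-0.1015  0.1442  0.2213] f_b [1.46 0.69 0.59] grip 0.601 0.0 t 2.52
turn tool z -0.019020367756468204
(-0.102, 0.1415, 0.22) -> world [0.503 0.267 0.22 ] shift mm [ 0.5 -2.7  1.3]
```

```bash
python3 -m jog '[[[0,-2.7,1],0],[[0,-2.7,1],0],[[0,-2.7,1],0]]' 0.2 >/dev/null && python3 -c "
from h import *
plan()" && python3 -m jog '[[[0,0,0],0],[[0,0,0],0],[[0,0,0],0],[[0,0,0],0],[[0,0,0],0],[[0,0,0],0]]' -1 30 && python3 -c "
from h import *
plan()"
```

```text
tcp in board [-0.1019  0.1409  0.2196] f_b [-0.11 -0.65  0.36] grip 0.599 0.0 t 2.9
turn tool z -0.056117961534312144
t: 3.65
ee_pos: [0.5033, 0.2666, 0.2193]
tcp_rot: [[-0.972, -0.234, 0.0], [-0.234, 0.972, -0.0], [-0.0, -0.0, -1.0]]
ft_force: [-0.4, 0.6, 0.8]
grip_width: 0.249
gripper_force: 29.3
tcp in board [-0.102   0.1409  0.2193] f_b [-0.25  0.66  0.81] grip 0.249 29.3 t 3.65
turn tool z -0.04323986757856346
```

```bash
python3 -m jog '[[[0,0,-1.5],0],[[0,0,-3],0],[[6,0,-3],0],[[12,0,-3],0],[[17,0,-3.2],0],[[21,0,-5],0],[[25,0,-7.2],0],[[25,0,-7.2],0]]' && python3 -c "
from h import *
plan()"
```

```text
t: 4.65
ee_pos: [0.4789, 0.2608, 0.2268]
tcp_rot: [[-0.972, -0.234, 0.0], [-0.234, 0.972, 0.0], [-0.0, 0.0, -1.0]]
ft_force: [0.7, -0.2, -0.7]
grip_width: 0.253
gripper_force: 29.3
tcp in board [-0.1271  0.141   0.2268] f_b [ 0.64 -0.41 -0.69] grip 0.253 29.3 t 4.65
turn tool z -0.03817194580068417
```

```bash
python3 -m jog '[[[4,0,-2.3],0],[[8,0,-4.3],0],[[12,0,-5],0],[[16,0,-5],0],[[30,0,-8],0],[[55,0,-8],0],[[70,0,-8],0],[[70,0,-8],0]]' && python3 -c "
from h import *
plan()
c=cap('wrist');save('w2',c['frame'],1.25);np.savez('pics/w2',**c)
a=cap('scene');X=tob(cloud(a)).reshape(-1,3)
m=(abs(X[:,0]+.198)<.02)&(abs(X[:,1]-.141)<.03)&(X[:,2]>.15)&(X[:,2]<.28)
Z=X[m]; print(len(Z)); 
for z in np.arange(.15,.28,.01):
    k=(Z[:,2]>=z)&(Z[:,2]<z+.01)
    if k.sum(): print(z.round(2),k.sum(),np.percentile(Z[k],[5,50,95],0)[:,:2].round(4).tolist())
print('zmax',np.percentile(Z[:,2],99))"
```

```text
t: 5.65
ee_pos: [0.41, 0.2442, 0.2348]
tcp_rot: [[-0.972, -0.235, 0.0], [-0.235, 0.972, -0.0], [-0.0, -0.0, -1.0]]
ft_force: [0.3, 1.2, -0.5]
grip_width: 0.254
gripper_force: 29.3
tcp in board [-0.198   0.1411  0.2348] f_b [ 0.54  1.09 -0.46] grip 0.254 29.3 t 5.65
turn tool z 0.0038146407485726286
2392
0.15 215 [[-0.2124, 0.1124], [-0.2091, 0.1298], [-0.1953, 0.1632]]
0.16 292 [[-0.2114, 0.1151], [-0.2075, 0.1321], [-0.1942, 0.1653]]
0.17 368 [[-0.2085, 0.1216], [-0.2014, 0.1383], [-0.1941, 0.1606]]
0.18 89 [[-0.1994, 0.1318], [-0.1966, 0.1418], [-0.1949, 0.1516]]
0.19 65 [[-0.198, 0.1316], [-0.197, 0.1406], [-0.1955, 0.1514]]
0.2 71 [[-0.1984, 0.1317], [-0.1975, 0.1401], [-0.196, 0.151]]
0.21 50 [[-0.1993, 0.1354], [-0.1985, 0.1446], [-0.1977, 0.1516]]
0.22 94 [[-0.2088, 0.1247], [-0.1995, 0.1471], [-0.1978, 0.156]]
0.23 193 [[-0.2091, 0.1182], [-0.2042, 0.1435], [-0.1949, 0.1637]]
0.24 219 [[-0.2092, 0.1175], [-0.2043, 0.1407], [-0.1954, 0.1592]]
0.25 219 [[-0.2091, 0.1177], [-0.2041, 0.1424], [-0.1969, 0.1585]]
0.26 178 [[-0.2108, 0.1175], [-0.2051, 0.1524], [-0.1965, 0.1613]]
0.27 339 [[-0.2104, 0.1133], [-0.2014, 0.1262], [-0.1894, 0.1624]]
zmax 0.27870986598182873
```

View pics/w2.png

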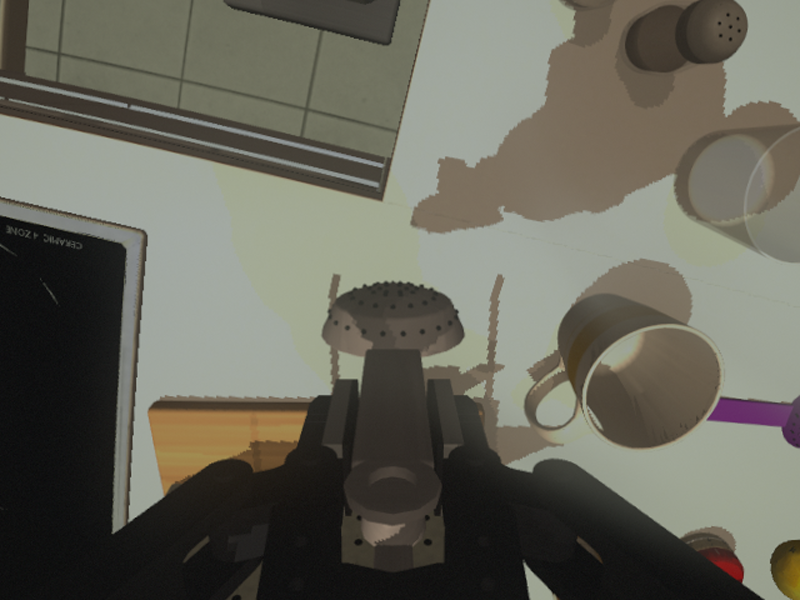

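The wrist view shows the strainer held squarely, with its handle centred between the fingers and its eye at about (392,490)/1.25. The mug is standing untouched. I'll work out the exact eye position from this frame's depth.

```bash
python3 - <<'E'
from h import *
c=dict(np.load('pics/w2.npz'));X=tob(cloud(c))[360:425,270:360].reshape(-1,3)
m=(X[:,0]>-.215)&(X[:,0]<-.18)&(abs(X[:,1]-.141)<.016)&(X[:,2]>.2)
Z=X[m]
for z in np.arange(.23,.29,.004):
    k=(Z[:,2]>=z)&(Z[:,2]<z+.004)
    if k.sum(): print(z.round(3),k.sum(),np.percentile(Z[k],[3,50,97],0)[:,:2].round(4).tolist())
print(np.percentile(Z[:,2],[99,99.7]))
w=dict(np.load('pics/w1.npz'));X=tob(cloud(w)).reshape(-1,3)
for h,y0 in(('full',.1415),('spare',.0175)):
    W=X[(X[:,0]<-.033)&(X[:,0]>-.14)&(abs(X[:,1]-y0)<.01)&(X[:,2]>.235)&(X[:,2]<.275)]
    for x in np.arange(-.14,-.03,.015):
        k=(W[:,0]>=x)&(W[:,0]<x+.015)
        if k.sum()>3: print(h,'x%.3f n%d y %.4f..%.4f zmax95 %.4f'%(W[k,0].mean(),k.sum(),*np.percentile(W[k,1],[2,98]),np.percentile(W[k,2],95)))
E
```

```text
0.246 2 [[-0.1993, 0.1381], [-0.1993, 0.1388], [-0.1993, 0.1394]]
0.25 341 [[-0.2007, 0.131], [-0.2, 0.1408], [-0.1994, 0.1513]]
0.254 569 [[-0.2014, 0.1305], [-0.2003, 0.1411], [-0.1982, 0.1517]]
0.258 1076 [[-0.2068, 0.1286], [-0.2003, 0.1421], [-0.1881, 0.1536]]
0.262 541 [[-0.2055, 0.1286], [-0.2005, 0.1353], [-0.1927, 0.1537]]
0.266 631 [[-0.2085, 0.1285], [-0.2005, 0.1443], [-0.1923, 0.1538]]
0.27 797 [[-0.2083, 0.129], [-0.2007, 0.1414], [-0.197, 0.1535]]
0.274 553 [[-0.208, 0.1351], [-0.1999, 0.1411], [-0.1975, 0.1529]]
0.278 37 [[-0.2107, 0.1294], [-0.207, 0.1526], [-0.2057, 0.1529]]
0.282 32 [[-0.2108, 0.1298], [-0.2061, 0.1522], [-0.2053, 0.1525]]
0.286 15 [[-0.2128, 0.1517], [-0.2119, 0.1519], [-0.2113, 0.152]]
[0.28259473 0.2878561 ]
full x-0.131 n214 y 0.1385..0.1439 zmax95 0.2626
full x-0.117 n248 y 0.1388..0.1439 zmax95 0.2572
full x-0.104 n687 y 0.1320..0.1509 zmax95 0.2603
full x-0.087 n238 y 0.1385..0.1438 zmax95 0.2562
full x-0.072 n225 y 0.1384..0.1438 zmax95 0.2567
full x-0.061 n714 y 0.1319..0.1509 zmax95 0.2613
full x-0.043 n210 y 0.1381..0.1437 zmax95 0.2575
full x-0.034 n22 y 0.1387..0.1436 zmax95 0.2577
spare x-0.131 n238 y 0.0171..0.0224 zmax95 0.2639
spare x-0.117 n274 y 0.0166..0.0222 zmax95 0.2585
spare x-0.103 n271 y 0.0164..0.0219 zmax95 0.2570
spare x-0.088 n248 y 0.0162..0.0216 zmax95 0.2572
spare x-0.073 n242 y 0.0157..0.0212 zmax95 0.2575
spare x-0.058 n219 y 0.0155..0.0209 zmax95 0.2575
spare x-0.043 n206 y 0.0150..0.0204 zmax95 0.2577
spare x-0.034 n28 y 0.0150..0.0199 zmax95 0.2574
```

```bash
python3 -m jog '[[[0,-25,0],0],[[0,-60,0],0],[[0,-95,1],0],[[0,-115,2],0],[[-10,-121,3.5],0],[[-30,-121,3.5],0],[[-48,-121,3.5],0],[[-48,-121,3.5],0]]' && python3 - <<'E'
from h import *
plan((-.137,.0199,.2313))
c=cap('wrist');save('w3',c['frame'],2.5,(200,240,420,440))
X=tob(cloud(c))[330:440,250:380].reshape(-1,3)
m=(X[:,0]>-.18)&(X[:,0]<-.12)&(abs(X[:,1]-.02)<.018)&(X[:,2]>.25);Z=X[m]
for x in np.arange(-.165,-.115,.004):
    k=(Z[:,0]>=x)&(Z[:,0]<x+.004)
    if k.sum()>3: print(x.round(3),k.sum(),np.percentile(Z[k],[2,50,98],0)[:,1:].round(4).tolist())
E
```

```text
t: 6.75
ee_pos: [0.4875, 0.1391, 0.2307]
tcp_rot: [[-0.972, -0.235, 0.001], [-0.235, 0.972, 0.0], [-0.001, 0.0, -1.0]]
ft_force: [-0.2, 0.5, -1.4]
grip_width: 0.252
gripper_force: 29.4
tcp in board [-0.1474  0.0207  0.2307] f_b [-0.07  0.51 -1.36] grip 0.252 29.4 t 6.75
turn tool z -0.010698680273293348
(-0.137, 0.0199, 0.2313) -> world [0.498 0.141 0.231] shift mm [-10.4  -0.8  -0.6]
-0.165 1382 [[0.0037, 0.2644], [0.0305, 0.29], [0.0358, 0.2957]]
-0.161 2432 [[0.0033, 0.2506], [0.0102, 0.267], [0.0377, 0.2791]]
-0.157 428 [[0.0071, 0.2511], [0.0101, 0.2576], [0.0342, 0.2848]]
-0.153 2719 [[0.0085, 0.2505], [0.0207, 0.2618], [0.0329, 0.2716]]
-0.149 767 [[0.0083, 0.2518], [0.0207, 0.2646], [0.0332, 0.272]]
-0.145 141 [[0.0079, 0.2566], [0.0324, 0.2621], [0.0335, 0.2664]]
-0.141 181 [[0.0079, 0.2563], [0.01, 0.2578], [0.0335, 0.2715]]
-0.137 271 [[0.0097, 0.2563], [0.0191, 0.2626], [0.0324, 0.2643]]
-0.133 65 [[0.0162, 0.2601], [0.0188, 0.2625], [0.0217, 0.264]]
-0.129 8 [[0.0161, 0.2572], [0.0189, 0.2589], [0.0217, 0.2595]]
```

View pics/w3.png

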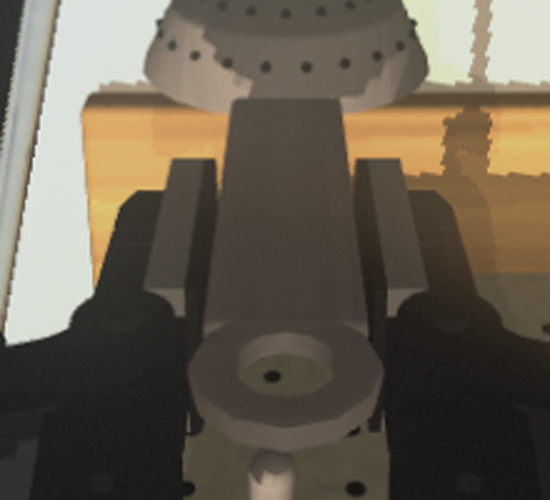

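The view shows the ring (centre at crop x 286) with the wire tip just beyond it at (270,465), about 1.7 mm toward -y. I'll correct for that and thread it on.

```bash
python3 -m jog '[[[0,-1.7,-0.3],0],[[0,-1.7,-0.3],0],[[-4,-1.7,-0.3],0],[[-8,-1.7,-0.3],0],[[-12,-1.7,-0.3],0],[[-16,-1.8,1.5],0],[[-20,-1.9,3.5],0],[[-20,-1.9,3.5],0]]' && python3 - <<'E'
from h import *
plan()
E
```

```text
t: 7.8
ee_pos: [0.5062, 0.1409, 0.2273]
tcp_rot: [[-0.972, -0.234, 0.0], [-0.234, 0.972, 0.0], [-0.0, -0.0, -1.0]]
ft_force: [1.1, 1.0, 0.3]
grip_width: 0.251
gripper_force: 29.5
tcp in board [-0.1287  0.0181  0.2273] f_b [1.3  0.76 0.3 ] grip 0.251 29.5 t 7.8
turn tool z -0.053604532446428266
```

```bash
python3 -m jog '[[[-4,0,2],0],[[-8,0,3.4],0],[[-14,-0.1,3.4],0],[[-22,-0.3,3.4],0],[[-30,-0.4,3.3],0],[[-38,-0.6,3.2],0],[[-46,-0.8,3.2],0],[[-46,-0.8,3.2],0]]' && python3 - <<'E'
from h import *
plan()
c=cap('wrist');save('w4',c['frame'],2.5,(200,240,420,440))
E
```

```text
t: 8.8
ee_pos: [0.5514, 0.151, 0.2242]
tcp_rot: [[-0.972, -0.234, 0.0], [-0.234, 0.972, 0.0], [-0.0, 0.0, -1.0]]
ft_force: [-0.2, 0.3, -0.0]
grip_width: 0.255
gripper_force: 29.4
tcp in board [-0.0825  0.0173  0.2242] f_b [-0.11  0.38 -0.04] grip 0.255 29.4 t 8.8
turn tool z -0.04866242798533449
```

View pics/w4.png

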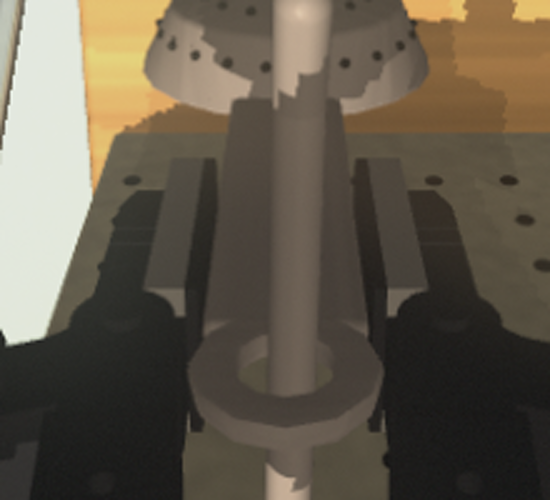

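The wire runs through the ring (wire at crop x≈293, ring centre 286), so it's threaded. I'll slide it back now.

```bash
python3 -m jog '[[[-10,0.6,-0.2],0],[[-20,0.3,-0.3],0],[[-28,0.1,-0.4],0],[[-35,-0.1,-0.4],0],[[-40,-0.2,-0.4],0],[[-43,-0.2,-0.4],0],[[-45,-0.2,-0.4],0],[[-45,-0.2,-0.4],0]]' && python3 - <<'E'
from h import *
plan()
E
python3 -m jog '[[[-1,0,0],0],[[-2,0,0],0],[[-2,0,0],0]]'; python3 -c "
from h import *
plan()"
```

```text
t: 9.85
ee_pos: [0.5945, 0.1611, 0.2247]
tcp_rot: [[-0.972, -0.234, -0.0], [-0.234, 0.972, -0.0], [0.0, -0.0, -1.0]]
ft_force: [-0.3, -0.0, -1.0]
grip_width: 0.251
gripper_force: 29.4
tcp in board [-0.0381  0.017   0.2247] f_b [-0.31  0.06 -1.01] grip 0.251 29.4 t 9.85
turn tool z -0.04705376595771327
t: 10.22
ee_pos: [0.5966, 0.1616, 0.2247]
tcp_rot: [[-0.972, -0.234, 0.0], [-0.234, 0.972, 0.0], [-0.0, -0.0, -1.0]]
ft_force: [0.9, 0.0, 0.1]
grip_width: 0.25
gripper_force: 29.4
tcp in board [-0.0361  0.017   0.2247] f_b [ 0.83 -0.18  0.08] grip 0.25 29.4 t 10.22
turn tool z -0.04400064765809475
```

```bash
python3 -m jog '[[[-1,0,0],0],[[-2,0,0.5],0],[[-2,0,1.5],0],[[-2,0,2.5],0],[[-2,0,2.5],0]]'; python3 -c "
from h import *
plan()"
```

```text
t: 10.85
ee_pos: [0.5984, 0.1621, 0.2221]
tcp_rot: [[-0.972, -0.234, -0.0], [-0.234, 0.972, -0.0], [0.0, -0.0, -1.0]]
ft_force: [0.9, -0.3, -0.4]
grip_width: 0.253
gripper_force: 29.5
tcp in board [-0.0342  0.017   0.2221] f_b [ 0.82 -0.56 -0.36] grip 0.253 29.5 t 10.85
turn tool z -0.04389469009180402
```

```bash
python3 -m jog '[[[0,0,0],0],[[0,0,0],0],[[0,0,0],0],[[0,0,0],0]]' 0.1; python3 -m jog '[[[0,0,-20],0],[[0,0,-60],0],[[0,0,-110],0],[[10,30,-120],0],[[10,70,-120],0],[[14,100,-120],0],[[18,124.5,-120],0],[[18,124.5,-120],0]]' ; python3 - <<'E'
from h import *
plan((-.059,.1415,.34))
c=cap('wrist');save('w5',c['frame'],1.25)
X=tob(cloud(c)).reshape(-1,3)
for h,y0 in(('full',.1415),('spare',.0175)):
    m=(X[:,0]>-.14)&(X[:,0]<-.031)&(abs(abs(X[:,1]-y0)-7.5e-3)<3.5e-3)&(X[:,2]>.24)&(X[:,2]<.27);Z=X[m]
    print(h,m.sum(),np.percentile(Z[:,0],[2,20,50,80,98]).round(4),np.percentile(Z[:,1],[1,99]).round(4),np.percentile(Z[:,2],[1,99]).round(4))
E
```

```text
t: 11.35
ee_pos: [0.5985, 0.1621, 0.2222]
tcp_rot: [[-0.972, -0.234, 0.0], [-0.234, 0.972, -0.0], [-0.0, -0.0, -1.0]]
ft_force: [0.2, -0.3, -0.3]
grip_width: 0.549
gripper_force: 0.0
t: 12.35
ee_pos: [0.5507, 0.2811, 0.3421]
tcp_rot: [[-0.971, -0.238, -0.0], [-0.238, 0.971, 0.001], [0.0, 0.001, -1.0]]
ft_force: [-0.3, 0.1, -0.7]
grip_width: 0.551
gripper_force: 0.0
tcp in board [-0.0526  0.1439  0.3421] f_b [-0.27  0.2  -0.74] grip 0.551 0.0 t 12.35
turn tool z 0.16346492416676028
(-0.059, 0.1415, 0.34) -> world [0.545 0.277 0.34 ] shift mm [ 6.4 -2.3  2.1]
full 339 [-0.0629 -0.0624 -0.0619 -0.0607 -0.0594] [0.1308 0.152 ] [0.2404 0.2617]
spare 536 [-0.1336 -0.1181 -0.037  -0.036  -0.0337] [0.0072 0.0284] [0.2411 0.2628]
```

View pics/w5.png

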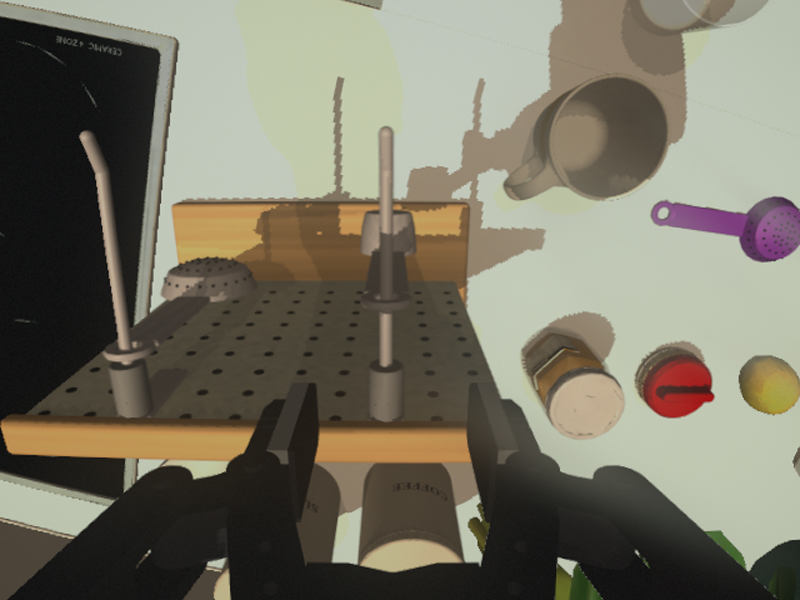

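The strainer is released and hanging against the spare collar at (130,350)/1.25. The scoop is still on its own hook at (388,300)/1.25. Next I'll grasp the scoop.

```bash
python3 -m jog '[[[8,-2.4,10],0],[[8,-2.4,50],0],[[8,-2.4,90],0],[[8,-2.4,110],0],[[8,-2.4,123],0],[[8,-2.4,123],0],[[8,-2.4,123],0]]'>/dev/null; python3 -c "
from h import *
plan((-.0605,.1415,.219))"
```

```text
tcp in board [-0.0596  0.1389  0.22  ] f_b [0.48 0.15 0.64] grip 0.548 0.0 t 13.28
turn tool z -0.07248707790756725
(-0.0605, 0.1415, 0.219) -> world [0.544 0.277 0.219] shift mm [0.9 2.6 1. ]
```

```bash
python3 -m jog '[[[0.8,2.5,1],0],[[0.8,2.5,1],0],[[0.8,2.5,1],0]]'>/dev/null;  python3 -c "
from h import *
plan()"; python3 -m jog '[[[0,0,0],0],[[0,0,0],0],[[0,0,0],0],[[0,0,0],0],[[0,0,0],0],[[0,0,0],0]]' -1 30 >/dev/null; python3 -c "
from h import *
plan()"; python3 -m jog '[[[0,0,-1.5],0],[[0,0,-2.5],0],[[10,0,-2.5],0],[[20,0,-2.3],0],[[30,0,-2.2],0],[[40,0,-2.1],0],[[50,0,-2],0],[[50,0,-2],0]]'>/dev/null; python3 -c "
from h import *
plan()"
```

```text
tcp in board [-0.0607  0.1417  0.2185] f_b [ 0.48 -0.34 -0.31] grip 0.549 0.0 t 13.65
turn tool z -0.03617007177260234
tcp in board [-0.0608  0.1415  0.2182] f_b [ 0.12 -1.94  0.86] grip 0.249 29.4 t 14.4
turn tool z -0.05018793531274923
tcp in board [-0.1116  0.1417  0.2203] f_b [ 0.57  0.14 -1.18] grip 0.254 29.3 t 15.4
turn tool z -0.01992688255384678
```

```bash
python3 -m jog '[[[4,0,-0.3],0],[[8,0,-0.6],0],[[12,0,-2.6],0],[[16,0,-4.8],0],[[20,0,-7],0],[[24,0,-8.6],0],[[28,0,-9],0],[[32,0,-9],0]]'>/dev/null; python3 -c "
from h import *
plan()"; python3 -m jog '[[[15,0,-8],0],[[40,0,-15],0],[[60,0,-25],0],[[60,0,-25],0]]'>/dev/null; python3 - <<'E'
from h import *
plan()
c=cap('wrist');save('w6',c['frame'],1.25);np.savez('pics/w6',**c)
a=cap('scene');np.savez('pics/scene2',**a);b=cap('top');np.savez('pics/top2',**b)
for n,c in(('s',a),('t',b),('w',dict(np.load('pics/w6.npz')))):
    X=cloud(c).reshape(-1,3); m=(X[:,2]>.09)&(X[:,2]<.098)&(np.hypot(X[:,0]-.44,X[:,1]-.417)<.06); r=X[m]
    r=r[np.hypot(r[:,0]-.44,r[:,1]-.417)>.033]
    A=np.c_[2*r[:,:2],np.ones(len(r))];s=np.linalg.lstsq(A,(r[:,:2]**2).sum(1),rcond=None)[0]
    print(n,len(r),s[:2].round(4),np.sqrt(s[2]+s[0]**2+s[1]**2).round(4),r[:,:2].min(0).round(3),r[:,:2].max(0).round(3), tob(np.array([[s[0],s[1],0]])).round(4))
X=tob(cloud(a)).reshape(-1,3); m=(X[:,0]>-.26)&(X[:,0]<-.17)&(abs(X[:,1]-.1417)<.03)&(X[:,2]>.08)&(X[:,2]<.225);Z=X[m]
for z in np.arange(.08,.22,.01):
    k=(Z[:,2]>=z)&(Z[:,2]<z+.01)
    if k.sum(): print(z.round(2),k.sum(),np.percentile(Z[k],[5,50,95],0)[:,:2].round(4).tolist())
E
```

```text
tcp in board [-0.1431  0.1417  0.2292] f_b [ 0.25  0.11 -0.19] grip 0.247 29.3 t 16.4
turn tool z -0.04592728456424311
tcp in board [-0.2041  0.1418  0.2554] f_b [ 0.25  0.78 -0.66] grip 0.247 29.4 t 16.9
turn tool z 0.0052977279627270946
s 400 [0.4376 0.4165] 0.043 [0.393 0.371] [0.482 0.464] [[-0.1307  0.3021  0.    ]]
t 188 [0.4409 0.4157] 0.0433 [0.396 0.372] [0.484 0.46 ] [[-0.1277  0.3005  0.    ]]
w 1551 [0.4387 0.4154] 0.0432 [0.394 0.371] [0.484 0.461] [[-0.13    0.3007  0.    ]]
0.14 49 [[-0.2221, 0.132], [-0.2213, 0.1437], [-0.2205, 0.1546]]
0.15 142 [[-0.2224, 0.1242], [-0.2212, 0.1323], [-0.1986, 0.1561]]
0.16 245 [[-0.2225, 0.1246], [-0.2157, 0.1301], [-0.1963, 0.1577]]
0.17 366 [[-0.2215, 0.1305], [-0.2085, 0.1406], [-0.1978, 0.1539]]
0.18 68 [[-0.1999, 0.1324], [-0.199, 0.142], [-0.1972, 0.1525]]
0.19 73 [[-0.2002, 0.1326], [-0.1994, 0.142], [-0.1979, 0.1523]]
0.2 68 [[-0.201, 0.1322], [-0.1999, 0.1408], [-0.1984, 0.1522]]
0.21 71 [[-0.202, 0.132], [-0.2011, 0.1416], [-0.1994, 0.152]]
0.22 40 [[-0.2026, 0.1317], [-0.2015, 0.142], [-0.1997, 0.1518]]
```

View pics/w6.png

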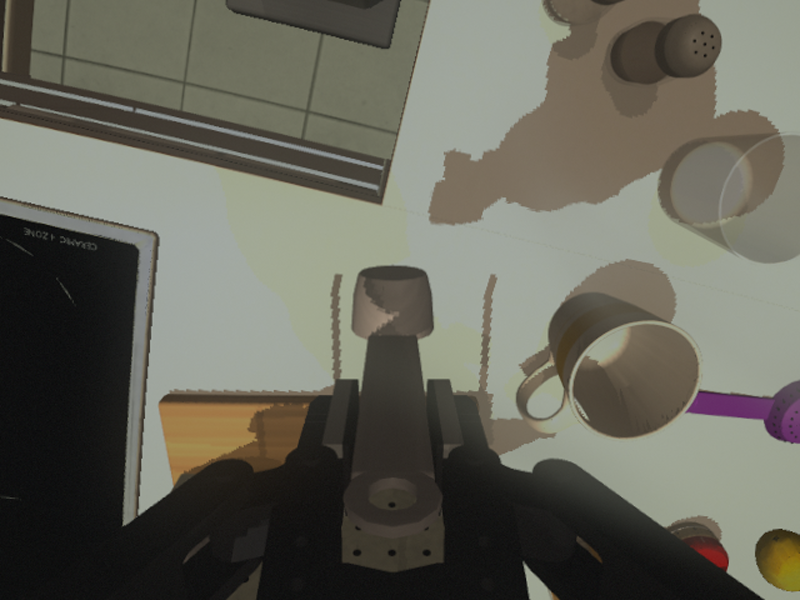

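The scoop is held upright, with its cup at (393,300)/1.25. The mug is at (635,380)/1.25, where it was. I'll carry it over.

```bash
python3 -m jog '[[[0,20,-5],0],[[0,60,-5],0],[[-10,100,-5],0],[[-35,135,-5],0],[[-60,152,-5],0],[[-78,159,-5],0],[[-78,159,-5],0],[[-78,159,-5],0]]'>/dev/null; python3 - <<'E'
from h import *
plan((-.1255,.301,.128))
a=cap('scene');X=tob(cloud(a)).reshape(-1,3)
m=(X[:,0]>-.18)&(X[:,0]<-.09)&(abs(X[:,1]-.301)<.035)&(X[:,2]>.12)&(X[:,2]<.225);Z=X[m]
for z in np.arange(.12,.22,.01):
    k=(Z[:,2]>=z)&(Z[:,2]<z+.01)
    if k.sum(): print(z.round(2),k.sum(),np.percentile(Z[k],[3,50,97],0)[:,:2].round(4).tolist())
E
```

```text
tcp in board [-0.1251  0.3002  0.2586] f_b [ 0.05  0.57 -0.49] grip 0.249 29.5 t 18.05
turn tool z -0.06884655452526545
(-0.1255, 0.301, 0.128) -> world [0.443 0.417 0.128] shift mm [  0.2   0.9 130.6]
0.14 30 [[-0.145, 0.2863], [-0.1437, 0.3002], [-0.1233, 0.3114]]
0.15 106 [[-0.1457, 0.2823], [-0.1439, 0.2895], [-0.1198, 0.3144]]
0.16 157 [[-0.1462, 0.2816], [-0.1412, 0.2865], [-0.1201, 0.314]]
0.17 286 [[-0.1457, 0.2852], [-0.1332, 0.2957], [-0.1197, 0.312]]
0.18 59 [[-0.1256, 0.2898], [-0.1219, 0.2991], [-0.1192, 0.3113]]
0.19 59 [[-0.1233, 0.2894], [-0.1221, 0.2986], [-0.1202, 0.3104]]
0.2 61 [[-0.124, 0.2898], [-0.1229, 0.2997], [-0.1208, 0.3103]]
0.21 57 [[-0.1243, 0.2897], [-0.1233, 0.299], [-0.1211, 0.3106]]
```

```bash
python3 -m jog '[[[-2,1,0],0],[[-2,1,25],0],[[-2,1,50],0],[[-2,1,75],0],[[-2,1,95],0],[[-2,1,110],0],[[-2,1,120],0],[[-2,1,120],0]]'>/dev/null; python3 -c "
from h import *
plan()"; python3 -m jog '[[[0,0,2],0],[[0,0,4],0],[[0,0,6],0],[[0,0,8],0],[[0,0,8],0]]'>/dev/null; python3 -c "
from h import *
plan()"
```

```text
tcp in board [-0.1229  0.3016  0.1388] f_b [ 0.66 -0.1  -0.62] grip 0.25 29.5 t 19.1
turn tool z -0.04665756300781254
tcp in board [-0.1228  0.3016  0.131 ] f_b [-0.39  0.75 -1.17] grip 0.253 29.5 t 19.73
turn tool z -0.04697003457471283
```

```bash
for i in 1 2 3; do python3 -m jog '[[[0,0,1],0],[[0,0,2],0],[[0,0,2],0]]'|grep -E 'ee_pos|ft_f'; done
```

```text
ee_pos: [0.4454, 0.4178, 0.1291]
ft_force: [0.1, -1.2, 0.4]
ee_pos: [0.4454, 0.4178, 0.127]
ft_force: [-1.1, -1.8, -0.0]
ee_pos: [0.4454, 0.4178, 0.125]
ft_force: [-1.3, -2.2, 0.5]
```

```bash
python3 -m jog '[[[0,0,1],0],[[0,0,1],0]]'|grep -E 'ee_pos|ft_f'; python3 - <<'E'
from h import *
c=cap('wrist');save('w7',c['frame'],1.25)
X=cloud(c).reshape(-1,3); m=(X[:,2]>.09)&(X[:,2]<.098)&(np.hypot(X[:,0]-.44,X[:,1]-.417)<.06); r=X[m];print(len(r),r.min(0).round(3),r.max(0).round(3))
E
```

```text
ee_pos: [0.4456, 0.4179, 0.1247]
ft_force: [-2.0, -4.0, 5.9]
3950 [0.394 0.371 0.09 ] [0.483 0.461 0.098]
```

View pics/w7.png

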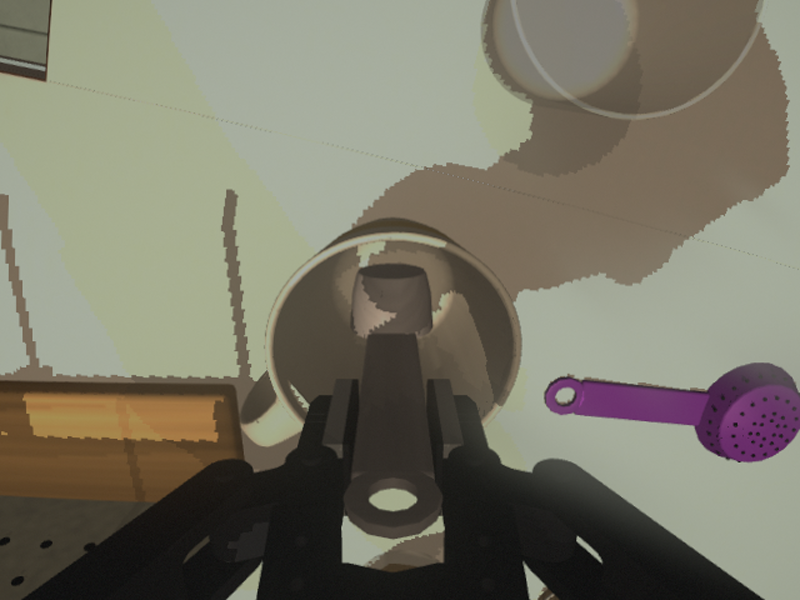

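The cup is standing on the mug's floor, with 5.9 N of upward force, and the mug hasn't moved. I'll ease off and release.

```bash
python3 -m jog '[[[0,0,-1],0],[[0,0,-1],0]]' - 20|grep ft_f; python3 -m jog '[[[0,0,-1],0],[[0,0,-1],0],[[0,0,-1],0],[[0,0,-1],0],[[0,0,-1],0],[[0,0,-1],0],[[0,0,-1],0],[[0,0,-1],0]]' 0.3|grep -E 'ft_f|grip'; python3 -m jog '[[[0,0,-10],0],[[0,0,-30],0],[[0,0,-60],0],[[0,0,-100],0],[[0,0,-150],0],[[0,0,-200],0],[[60,0,-220],0],[[60,0,-220],0]]'|grep -E 'ee_|ft_f'; python3 - <<'E'
from h import *
c=cap('wrist');a=cap('scene');b=cap('top')
save('end',np.hstack([a['frame'][150:400,150:480],cv2.resize(c['frame'],(330,250))]),1.2)
for n,q in(('s',a),('t',b)):
    X=cloud(q).reshape(-1,3); m=(X[:,2]>.11)&(X[:,2]<.2)&(np.hypot(X[:,0]-.44,X[:,1]-.417)<.11); r=X[m]
    i=r[:,2]>r[:,2].max()-.012; print(n,len(r),r[:,2].max().round(3),np.median(r[i],0).round(3))
    m=(X[:,2]>.09)&(X[:,2]<.098)&(np.hypot(X[:,0]-.44,X[:,1]-.417)<.06); print(X[m].min(0).round(3),X[m].max(0).round(3))
E
```

```text
ft_force: [-0.3, -2.3, 0.3]
ft_force: [0.1, -0.4, -0.3]
grip_width: 0.649
gripper_force: 0.0
ee_pos: [0.3841, 0.404, 0.3492]
ft_force: [0.5, 0.4, -0.1]
s 229 0.167 [0.419 0.409 0.163]
[0.394 0.373 0.09 ] [0.483 0.464 0.098]
t 95 0.169 [0.423 0.412 0.164]
[0.396 0.372 0.09 ] [0.485 0.461 0.098]
```

View pics/end.png

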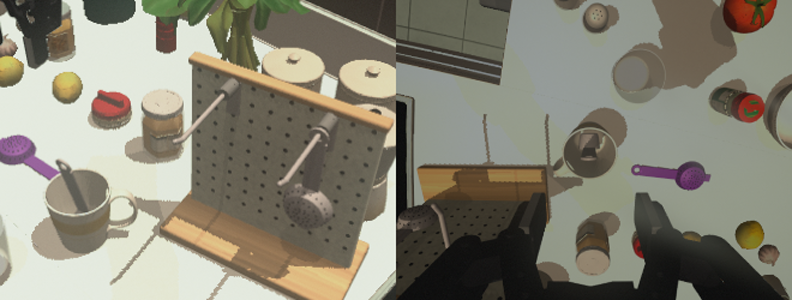

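The scoop is standing in the upright mug at (70,190), leaning slightly with its cup end down. The strainer hangs at the spare collar at (318,140), and nothing else was disturbed. I'll hand in the job.

```bash
python3 -m jog '[[[0,0,0],0],[[0,0,0],0],[[0,0,0],0],[[0,0,0],0]]'|grep ft_f; python3 -c "
from h import *
print(env.job_done())"
```

```text
ft_force: [-0.5, 0.0, 0.2]
the job is handed in; nothing more can be done
None
```

The job is handed in: the strainer hangs against the grey collar on the formerly empty hook, and the scoop stands cup end down in the mug, which stayed where it was; the hand-in returned no verdict.

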